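# Close the control box with its one-way cover

### The arm

A 6-joint arm with a two-finger parallel gripper is mounted at the origin on a cart in front of the work surface, level with it; the furniture and walls round the work are solid. World frame = base frame: x ahead of the robot, y to its left, z up, the work surface at z = 0. Lengths are in m, angles in rad, forces in N, time in s.
With the tool pointing down it reaches from about 0.375 to 0.9 m from the base axis. Payload 3.1 kg.
Tool frame: the origin (TCP) lies between the finger pads; the fingertips stand 8 mm ahead of it and the grasp point (between the pads) lies 11 mm behind it; z points along the fingers, y is the line along which they close (so a half turn about z gives the same grasp; the last joint's range is limited). The gripper opens to 87 mm and grips with 3 to 60 N. Pads are 19 mm wide; open, the fingers measure 117 mm over their backs; the gripper's body (75 mm by 190 mm) begins 51 mm behind the grasp point.
Start: joints at [-1.413, 0.527, 1.433, -0, 1.181, -0.178], TCP at [0.207, -0.59, 0.231] pointing down, gripper open.
Joint ranges: [-3.08, 3.08], [-0.75, 2.2], [0.22, 2.44], [-1.43, 4.57], [0, 2.65], [-2.85, 2.85]. Speed limits (rad/s): [2.79, 2.79, 3.14, 3.14, 3.14, 3.14].

### API

Orientations are given as a unit quaternion [x, y, z, w].
In Python, from rig import robot, vision, job gives the robot as it stands.
- The arm moves only by the shell command python3 -m handwheel 'ROWS' [OPENING] [FORCE]. ROWS is JSON, a list of rows, each a list of 4 numbers: the shift along the tool's x, y, z as a fraction of full scale, then the turn about the tool's z as a fraction of full scale. A call has 1 to 20 rows; each row is the pose to reach, as a shift and turn from the pose commanded when the call began, along the tool's axes at that moment, turning the shorter way round; what a row does not reach only later rows make up. Full scale, the value 1, is 300 mm for a shift and 2 pi rad for a turn. A row lasts 1/12 s, in which the tool goes at most 41.7 mm and 7.16 degrees, less where a joint would pass 70% of its speed; a pose out of reach is approached as far as the arm can. A call with a number of a shift or a turn outside -1 to 1 is refused whole. A call with a gripper value outside its range is refused whole. OPENING is the opening in per cent of the stroke, from 0 (shut) to 100 (fully open), set as the call begins (- or left out, the last holds). The fingers move at their own pace and stop on an object; FORCE is the grip in N (left out, the last holds). Time passes only in rows, so rows that repeat a pose let the fingers close. It gives the time, the measured TCP pose, the force, the opening and the grip force at its end, in the units of the state.
- robot.get_obs(): the state, without advancing time (a new reading comes with each control period).
- vision.camera(name): name is "scene" or "top" or "wrist"; returns a dict with "frame" (384x512x3 uint8, red, green, blue), "K" (3x3 intrinsics, pixels), "k1" (the pictures are not rectified: a ray, as slopes to the right and down, at radius r is drawn at 1 + k1 r^2 times it, then the intrinsics apply), "cam_to_world" (4x4, takes a point from camera to world coordinates); the wrist camera has in their place "hand_eye" (4x4, takes a point from camera to tool coordinates, whose origin is the TCP and whose axes are the flange's). Camera axes: x right, y down, z forward; pixel columns grow to the right and rows downward; lengths in m; the calibration is good to about 2 mm. A picture is of the moment at which its call begins: read the wrist's pose just before it. There is no depth.
- job.hand_in(): hands the job in; it is judged then, once.
Trained networks look in the newest picture that a camera, given by its name, has taken for a name from the list of things; names that differ only in an ending like _2 or _b are one class to them, and where a whole thing is asked for, a point or a joint stands for the part that bears it (a point fixed in the world has none). Each returns a list of dicts, best first, with "conf" (0 to 1); they miss things now and then, are a little off and sometimes report something else, mostly with a low value. They report only what shows in the picture. A call takes as long as a camera call.
- vision.look_for(camera, label): "point" ([row, column] in pixels, amid what is visible of it).
- vision.outline_of(camera, label): "mask" (384x512 bool, what is visible of it) and "point" ([row, column] in pixels, amid what is visible of it).
The state is a dict: "time": time; "q": joint angles; "joint_velocities": joint speeds; "joint_torque": joint torques, N m; "position": TCP position; "tool_rot": TCP orientation; "ft_force": force on the tool from outside, world axes, zero at the start; "moment": the same for the moment, N m; "grip_width": finger opening in m; "grip_force": force on a finger pad.
Only numpy, scipy, OpenCV 4.12 (cv2) and the standard library are available. Lean on these libraries where they do the work, as an engineer would, in place of code of your own. Each camera call takes 0.05 s, during which the arm holds its last target. There are 200 camera calls.

### The job

Close the open service recess of the grey control box: take the larger of the two notched covers out of the rack, lay it flat on the bench with its handle up and let go, then take it by the handle, turn it to match the recess and let it down into it until it is flush. Leave the smaller cover standing in its slot and do not disturb the small bottle, pot and jar at the back.

Things in the scene. Friction and masses are not known exactly. Their poses are not given: they have to be found in the camera images.
- cover_large: Larger loose cover, the one that fits: aluminium plate 12 (x) by 110 (y) by 80 mm (z), 0.15 to 0.3 kg; the corner at +y, +z is missing (y above 13 mm and z above 46 mm), so it is an L. Origin: middle of the long straight edge, mid-thickness; y along that edge, z across the plate, x the handle-side normal. Starts upright in a rack slot: z up, handle away from the robot, top 48 mm above the fins.
- cover_large_handle (a point): Middle of the handle's top, larger cover (x 36, y -6, z 32 mm in its frame, near its centre of mass in y and z). The handle is a black rib on the +x face, x 6..36, y -34..22, z 25..39 mm: gripped across its 14 mm; 30 mm high.
- cover_small: Smaller look-alike cover, does not fit: 12 by 90 by 64 mm, 34 by 27 mm missing at the same corner, a like handle. Origin and axes as for the larger one. Starts upright in the other slot and has to stay there.
- rack: Plywood rack, fixed, 130 (x) by 124 (y) by 40 mm high. Origin: centre of underside. Two slots along y at x = -38 and +38 mm, which cover in which varies; slot floor 8 mm above the bench. Each slot is 15 mm wide between fins that reach 40 mm above the bench and stand only near its ends (36 to 58 mm from the middle). Covers lift straight up.
- control_box: Grey control box, fixed, 114 (x) by 144 (y) by 40 mm high, origin centre of underside. Its top has an L-shaped recess 86 (x) by 116 (y) mm, 12 mm deep to a ledge, 3 mm clear of the larger cover all round; the filled corner that matches the cover's missing one is at -x, +y. The cover fits only with its x up, its y along the box's y and its z along the box's -x; then it is flush.
- seat (a point): Point of the control box where the larger cover's origin lies when seated and centred: x 40, y 0, z 34 mm in the box's frame.
- oil_can: Grey bottle, 46 mm across, 72 mm high, loose, at the back; leave alone. Origin: centre of underside.
- paste_pot: Pot with red lid, 55 mm across, 41 mm high, loose, at the back; leave alone. Origin: centre of underside.
- flux_jar: Cream jar, 50 mm across, 51 mm high, loose, at the back; leave alone. Origin: centre of underside.

How it is judged:
On the way:
1. the larger cover lies flat on the bench, handle up, let go (angle between cover_large's own x axis and vertical below 0.15 rad and height (world z) of cover_large below 0.013 m and contact force between cover_large and the fingers below 0.3 N), for 0.2 s.
At the end, for the whole second after the job is handed in: The larger cover lies in the recess handle up, flush within 3 mm, level within 0.05 rad, its origin within 7 mm of the seat point and in line with the box within 0.09 rad, at rest and released; the smaller cover still stands in its slot (moved under 15 mm, tilted under 0.2 rad) (horizontal distance between cover_large and seat below 0.007 m and z of cover_large in the frame of seat between -0.003 and 0.003 m and angle between cover_large's own x axis and vertical below 0.05 rad and angle between the y axis of cover_large and the y axis of control_box, either way round below 0.09 rad and linear speed of cover_large below 0.02 m/s and distance of cover_small from where it was at the start of the episode below 0.015 m and angle between cover_small's own z axis and vertical below 0.2 rad); the robot touches nothing.
It fails at once if the grey oil bottle is shoved or knocked over (distance of oil_can from where it was at the start of the episode above 0.03 m or angle between oil_can's own z axis and vertical above 0.5 rad).
It fails at once if the paste pot is shoved or knocked over (distance of paste_pot from where it was at the start of the episode above 0.03 m or angle between paste_pot's own z axis and vertical above 0.5 rad).
It fails at once if the flux jar is shoved or knocked over (distance of flux_jar from where it was at the start of the episode above 0.03 m or angle between flux_jar's own z axis and vertical above 0.5 rad).
It also fails if it takes over 61 s, if anything falls off the work surface, if the arm or the gripper's body presses on something with over 40 N, if the wrist force passes 120 N, or if a joint passes its speed limit or range.

## Working session

There is one attempt and no reset: what is moved stays moved. The work goes in short steps, Python scripts to look and compute and a shell command to move; the robot and the scene stay as the last step left them, time stands still between calls to the robot, and variables do not carry over. Pictures are saved under pics/ and viewed, at most 10 in all, crops included, and the job is handed in when it is done.

```bash
mkdir -p pics; ls; cat > h.py <<'E'
import numpy as np, cv2, sys
from rig import robot, vision, job
from scipy.spatial.transform import Rotation as R
def cam(name):
    o=robot.get_obs(); c=vision.camera(name)
    if 'cam_to_world' in c: T=np.array(c['cam_to_world'])
    else:
        W=np.eye(4); W[:3,:3]=R.from_quat(o['tool_rot']).as_matrix(); W[:3,3]=o['position']; T=W@np.array(c['hand_eye'])
    c['T']=T; c['K']=np.array(c['K']); return c
def ray(c,rc):
    K=c['K']; d=np.array([(rc[1]-K[0,2])/K[0,0],(rc[0]-K[1,2])/K[1,1]]); u=d.copy()
    for _ in range(20): u=d/(1+c['k1']*(u@u))
    return c['T'][:3,3], c['T'][:3,:3]@np.array([u[0],u[1],1])
def onz(c,rc,z):
    o,d=ray(c,rc); return o+d*(z-o[2])/d[2]
def proj(c,P):
    p=(np.linalg.inv(c['T'])@np.c_[np.atleast_2d(P),np.ones(len(np.atleast_2d(P)))].T)[:3]
    u=p[:2]/p[2]; u=u*(1+c['k1']*(u**2).sum(0)); K=c['K']
    return np.c_[K[1,1]*u[1]+K[1,2],K[0,0]*u[0]+K[0,2]]
def save(c,n): cv2.imwrite(n,cv2.cvtColor(c['frame'],cv2.COLOR_RGB2BGR))
E
python3 - <<'E'
from h import *
for n in('scene','top'):
    c=cam(n); save(c,f'pics/{n}0.png'); print(n,c['T'][:3,3].round(3),c['K'][0,0])
    for l in['cover_large','cover_large_handle','cover_small','rack','control_box','oil_can','paste_pot','flux_jar']:
        for d in vision.outline_of(n,l)[:2]:
            print(l,round(d['conf'],2),np.round(d['point']),d['mask'].sum(),onz(c,d['point'],0.04)[:2].round(3), cv2.minAreaRect(np.argwhere(d['mask']).astype(np.float32)))
E
cd pics; python3 -c "
import cv2,numpy as np
cv2.imwrite('m.png',cv2.resize(np.vstack([cv2.imread('scene0.png'),cv2.imread('top0.png')]),(400,600)))"
```

```text
pics
scene [ 0.404 -0.306  0.945] 439.6324500812297
cover_large 0.95 [135. 197.] 547 [0.461 0.377] ((135.11793518066406, 200.78775024414062), (41.57102966308594, 19.522844314575195), 29.05460548400879)
cover_large 0.51 [269. 256.] 3544 [ 0.506 -0.006] ((268.90869140625, 258.1871643066406), (67.56108093261719, 59.1652717590332), 26.003345489501953)
cover_large_handle 0.56 [137. 200.] 517 [0.467 0.367] ((134.74998474121094, 200.25), (41.33116149902344, 18.864843368530273), 30.963754653930664)
cover_small 0.64 [127. 226.] 448 [0.539 0.379] ((125.9615249633789, 227.80767822265625), (34.66876220703125, 18.027755737304688), 33.690067291259766)
rack 0.68 [143. 210.] 1206 [0.487 0.342] ((137.28955078125, 210.61260986328125), (44.788002014160156, 53.642051696777344), 21.250507354736328)
control_box 0.63 [271. 255.] 3604 [ 0.503 -0.009] ((268.60003662109375, 258.300048828125), (68.42367553710938, 59.03219223022461), 26.56505012512207)
oil_can 0.61 [160. 286.] 472 [0.656 0.241] ((160.0243682861328, 289.2195129394531), (19.435951232910156, 28.712200164794922), 83.6598129272461)
paste_pot 0.75 [1
[... 687 characters left out ...]
4), 10.30484676361084)
rack 0.84 [220. 165.] 2211 [0.494 0.379] ((219.41720581054688, 167.16378784179688), (59.382076263427734, 58.96017837524414), 10.124671936035156)
rack 0.69 [231. 168.] 742 [0.469 0.373] ((229.28848266601562, 167.0576934814453), (20.19995880126953, 54.12804412841797), 11.309932708740234)
control_box 0.86 [211. 336.] 3489 [0.514 0.007] ((210.6546630859375, 338.03485107421875), (59.29267883300781, 67.1463394165039), 12.68038272857666)
oil_can 0.89 [145. 229.] 429 [0.661 0.243] ((143.0, 229.0), (20.0, 24.0), 90.0)
paste_pot 0.97 [141. 196.] 520 [0.669 0.316] ((140.5, 196.0), (24.0, 25.0), 90.0)
flux_jar 0.71 [140. 317.] 447 [0.673 0.047] ((137.0, 318.0), (22.0, 24.0), 90.0)
```

View pics/top0.png

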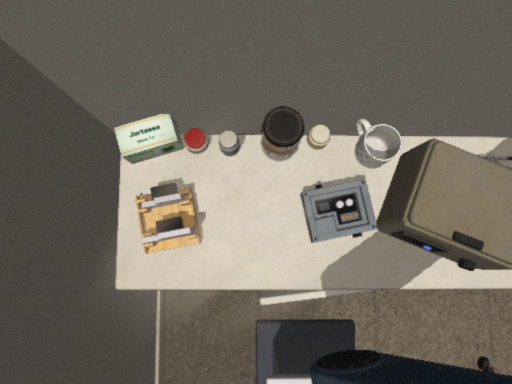

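View pics/scene0.png

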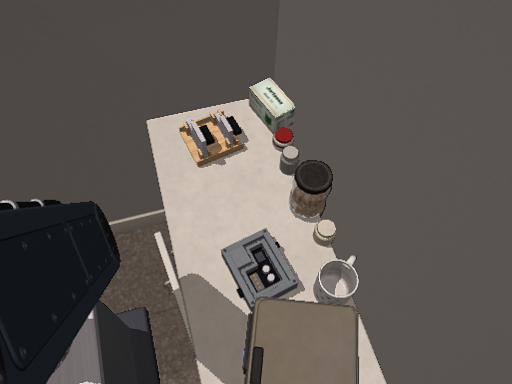

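Top view: the large cover is in the near slot at about (235,167) and the small one in the far slot at (195,162). The box is at about (211,338) and the brown appliance is right of column 380. I'll zoom in to get the box orientation and slot angles.

```bash
python3 - <<'E'
import cv2,numpy as np
a=cv2.imread('pics/top0.png')
b=np.hstack([cv2.resize(a[175:255,125:210],None,fx=4.5,fy=4.5,interpolation=cv2.INTER_CUBIC),cv2.resize(a[170:250,295:385],None,fx=4.5,fy=4.5,interpolation=cv2.INTER_CUBIC)])
cv2.imwrite('pics/z.png',b);print(b.shape)
from rig import vision
print(vision.camera('wrist')['hand_eye'])
E
```

```text
(360, 787, 3)
[[ 5.14393649e-04 -9.52637757e-01 -3.04106954e-01  8.45407465e-02]
 [ 9.99999849e-01  4.30975033e-04  3.41427518e-04  8.34565280e-04]
 [-1.94194240e-04 -3.04107084e-01  9.52637835e-01 -1.53390026e-01]
 [ 0.00000000e+00  0.00000000e+00  0.00000000e+00  1.00000000e+00]]
```

View pics/z.png

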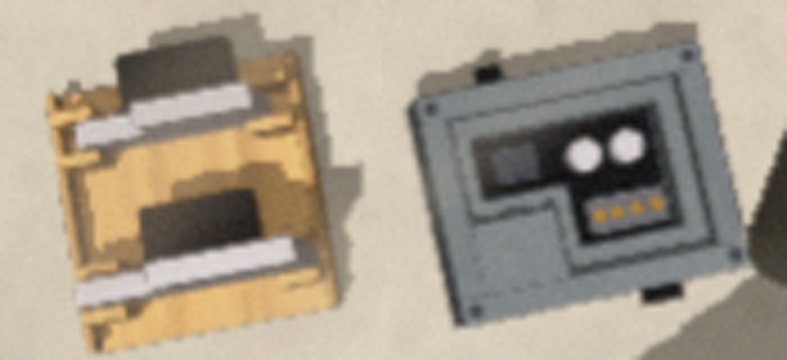

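The box's filled corner is at the lower left (near, +y), so the box is yawed about +12° from world. The rack and covers are yawed about +11°, with the notch at +y and the handles away from the robot. Next I'll compute rough positions and the appliance height.

```bash
cat >> h.py <<'E'
def tri(rays):
    A=np.zeros((3,3));b=np.zeros(3)
    for o,d in rays:
        d=d/np.linalg.norm(d);M=np.eye(3)-np.outer(d,d);A+=M;b+=M@o
    return np.linalg.solve(A,b)
def tool():
    o=robot.get_obs();return np.array(o['position']),R.from_quat(o['tool_rot']).as_matrix(),o
def plan(xyz,ydir=None):
    "shift in tool axes /0.3 and turn/2pi so that tool y is along +-ydir"
    p,M,o=tool(); s=M.T@(np.array(xyz)-p)/0.3; t=0
    if ydir is not None:
        l=M.T@np.array([ydir[0],ydir[1],0]); a=np.arctan2(-l[0],l[1]); a=(a+np.pi/2)%np.pi-np.pi/2; t=a/2/np.pi
    print('shift',s.round(4),'turn',round(t,4),'q6',round(o['q'][5],2),'n_rows',np.ceil(max(np.linalg.norm(s)*.3/.0417,abs(t)*360/7.16)))
E
python3 - <<'E'
from h import *
t=cam('top');s=cam('scene')
print('appl',tri([ray(t,(143,437)),ray(s,(303,357))]).round(3))
for (x,y) in [(147,275),(296,248)]: print('cov top',onz(t,(175+y/4.5,125+x/4.5),.088).round(3))
S=[(430,108),(687,55),(738,255),(475,312)]
W=[onz(t,(170+y/4.5,295+(x-382)/4.5),.04) for x,y in S]
print(np.round(W,3),np.mean(W,0).round(3)); d=W[0]-W[1]+W[3]-W[2];print('yaw',np.arctan2(-d[0],d[1]))
p,M,o=tool();print(p,M.round(3),o['time'])
plan((.30,-.40,.4)); plan((.43,.33,.33),(-.2,.98))
E
```

```text
appl [ 0.637 -0.161  0.182]
cov top [0.457 0.384 0.088]
cov top [0.469 0.317 0.088]
[[ 0.551  0.074  0.04 ]
 [ 0.577 -0.053  0.04 ]
 [ 0.479 -0.075  0.04 ]
 [ 0.452  0.053  0.04 ]] [ 0.515 -0.     0.04 ]
yaw 0.20821759447465418
[ 0.20657147 -0.58985792  0.23058312] [[ 0.944  0.33   0.   ]
 [ 0.33  -0.944 -0.   ]
 [-0.     0.    -1.   ]] 1.05
shift [ 0.5031 -0.4944 -0.5647] turn 0 q6 -0.18 n_rows 7.0
shift [ 1.7162 -2.6478 -0.3315] turn 0.0216 q6 -0.18 n_rows 23.0
```

```bash
python3 -m handwheel '[[0,0,-0.33,0],[0,0,-0.33,0],[0,0,-0.33,0],[0.9,-0.8,-0.33,0],[0.9,-0.8,-0.33,0],[0.9,-0.8,-0.33,0],[0.9,-0.8,-0.33,0],[0.9,-0.8,-0.33,0],[0.9,-0.8,-0.33,0],[0.9,-0.8,-0.33,0],[0.9,-0.8,-0.33,0],[0.9,-0.8,-0.33,0],[0.9,-0.8,-0.33,0]]' 100 20
```

```text
time: 2.13
position: [0.3834, -0.269, 0.3298]
tool_rot: [0.985, 0.17, 0.001, -0.001]
ft_force: [-0.9, 0.7, -0.3]
grip_width: 0.0866
grip_force: 0.0
```

```bash
python3 -m handwheel '[[0.6,-0.95,0,0],[0.6,-0.95,0,0],[0.6,-0.95,0,0],[0.6,-0.95,0,0],[0.6,-0.95,0,0],[0.6,-0.95,0,0],[0.6,-0.95,0,0],[0.6,-0.95,0,0],[0.6,-0.95,0,0],[0.6,-0.95,0,0]]'; python3 - <<'E'
from h import *
c=cam('wrist');save(c,'pics/w1.png')
for d in vision.outline_of('wrist','control_box')[:1]: print(d['conf'],d['point'],onz(c,d['point'],.04))
plan((.44,.34,.24),(-.176,.984))
E
```

```text
time: 2.97
position: [0.4581, 0.056, 0.3296]
tool_rot: [0.985, 0.17, 0.0, 0.0]
ft_force: [-0.5, -0.1, 0.4]
grip_width: 0.0869
grip_force: 0.0
0.91 [127.1, 300.8] [0.52220934 0.00173198 0.04      ]
shift [ 0.2599 -0.921   0.2974] turn 0.0255 q6 1.11 n_rows 8.0
```

View pics/w1.png

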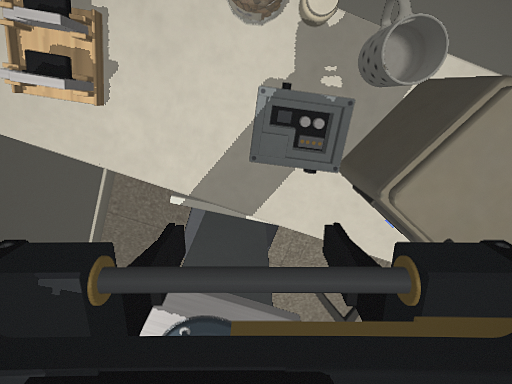

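The wrist view shows the box at about (128,300), with its screws near (91,265), (102,348), (163,337) and (157,253). The rack is at the upper left. Moving over to the rack.

```bash
python3 -m handwheel '[[0.25,-0.92,0.05,0.0255],[0.25,-0.92,0.05,0.0255],[0.25,-0.92,0.05,0.0255],[0.25,-0.92,0.05,0.0255],[0.25,-0.92,0.05,0.0255],[0.25,-0.92,0.05,0.0255],[0.25,-0.92,0.2,0.0255],[0.25,-0.92,0.2,0.0255],[0.25,-0.92,0.2,0.0255],[0.25,-0.92,0.2,0.0255],[0.25,-0.92,0.2,0.0255]]'; python3 - <<'E'
from h import *
c=cam('wrist');save(c,'pics/w2.png')
p,M,o=tool();print(p,M.round(3)[:,1])
for l in('cover_large','cover_small','rack'):
  for d in vision.outline_of('wrist',l)[:1]: print(l,d['conf'],d['point'],onz(c,d['point'],.088),cv2.minAreaRect(np.argwhere(d['mask']).astype(np.float32)))
print(proj(c,[[.457,.384,.088],[.469,.317,.088]]))
import pickle;pickle.dump(c,open('w2.pkl','wb'))
E
```

```text
time: 3.98
position: [0.4388, 0.3378, 0.2702]
tool_rot: [0.996, 0.087, 0.001, 0.0]
ft_force: [0.3, -0.1, 0.3]
grip_width: 0.0867
grip_force: 0.0
[0.43898596 0.33795941 0.27072597] [ 0.173 -0.985  0.   ]
cover_large 0.64 [138.8, 234.8] [0.4739684  0.36531631 0.088     ] ((135.0, 231.0), (86.0, 38.0), 90.0)
cover_small 0.82 [72.8, 230.3] [0.54332112 0.38100354 0.088     ] ((68.94927978515625, 227.78997802734375), (37.30292510986328, 72.1517105102539), 1.0416265726089478)
rack 0.96 [104.6, 225.6] [0.50978945 0.38131311 0.088     ] ((110.03570556640625, 229.03659057617188), (99.00487518310547, 95.10154724121094), 0.6902771592140198)
[[150.30740562 216.90520689]
 [150.15316606 274.68618172]]
```

View pics/w2.png

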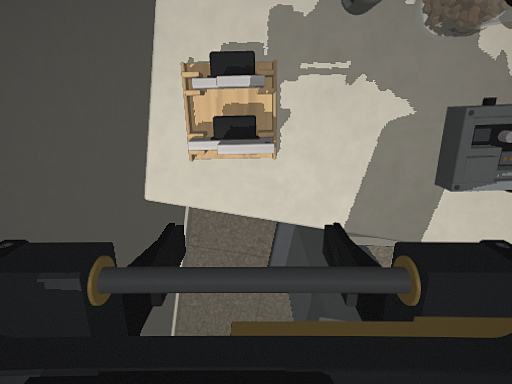

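The large cover's top strip spans about columns 217–274 at rows 140–152, level in the image, so the yaw already matches. I'll measure its edges.

```bash
python3 - <<'E'
import pickle
from h import *
c=pickle.load(open('w2.pkl','rb'));g=c['frame'].astype(int)
for col in(224,230,245,260,268): print(col,[tuple(g[r,col]) and int(g[r,col].mean()) for r in range(134,162)])
sat=g.max(2)-g.min(2)
print('row147',[(k,int(g[147,k].mean()),int(sat[147,k])) for k in list(range(183,193))+list(range(212,222))+list(range(268,280))])
E
```

```text
224 [41, 24, 25, 22, 23, 39, 79, 89, 87, 80, 107, 185, 208, 196, 196, 195, 195, 199, 204, 202, 168, 162, 163, 161, 162, 197, 194, 190]
230 [21, 26, 22, 20, 24, 40, 78, 90, 87, 79, 108, 184, 202, 196, 194, 194, 195, 198, 203, 197, 158, 170, 171, 167, 162, 194, 191, 191]
245 [23, 22, 23, 22, 26, 54, 92, 88, 85, 88, 134, 198, 197, 193, 191, 190, 193, 198, 197, 185, 147, 157, 156, 149, 151, 194, 190, 191]
260 [110, 113, 103, 74, 86, 87, 88, 87, 81, 101, 167, 202, 189, 190, 188, 189, 191, 193, 190, 170, 166, 168, 164, 160, 189, 190, 189, 187]
268 [109, 105, 95, 71, 85, 86, 87, 81, 39, 101, 178, 200, 189, 188, 187, 188, 190, 191, 193, 179, 172, 172, 172, 169, 191, 189, 189, 189]
row147 [(183, 193, 23), (184, 192, 21), (185, 192, 23), (186, 192, 23), (187, 191, 25), (188, 172, 9), (189, 207, 5), (190, 206, 6), (191, 204, 7), (192, 204, 7), (212, 200, 7), (213, 202, 6), (214, 200, 6), (215, 202, 5), (216, 205, 7), (217, 180, 2), (218, 199, 5), (219, 200, 6), (220, 198, 5), (221, 198, 5), (268, 188, 6), (269, 187, 7), (270, 185, 6), (271, 186, 6), (272, 187, 5), (273, 190, 1), (274, 117, 21), (275, 98, 54), (276, 99, 20), (277, 117, 12), (278, 116, 12), (279, 109, 12)]
```

```bash
python3 - <<'E'
import pickle
from h import *
c=pickle.load(open('w2.pkl','rb'))
a=onz(c,(149.1,217.2),.088);b=onz(c,(148.3,274),.088);print(a,b,np.linalg.norm(a-b),np.arctan2(-(a-b)[0],(a-b)[1]),(a+b)/2)
y=(a-b)/np.linalg.norm(a-b);m=(a+b)/2
plan((m[0],m[1],.12),y);plan((m[0],m[1],.072),y)
E
```

```text
[0.45847605 0.38385093 0.088     ] [0.47100806 0.31822362 0.088     ] 0.06681313525825515 0.18868573784925868 [0.46474206 0.35103728 0.088     ]
shift [ 0.0922 -0.0256  0.5031] turn -0.0023 q6 1.85 n_rows 4.0
shift [ 0.0919 -0.0256  0.6631] turn -0.0023 q6 1.85 n_rows 5.0
```

```bash
python3 -m handwheel '[[0.092,-0.026,0.2,-0.0023],[0.092,-0.026,0.4,-0.0023],[0.092,-0.026,0.5,-0.0023],[0.092,-0.026,0.58,-0.0023],[0.092,-0.026,0.64,-0.0023],[0.092,-0.026,0.663,-0.0023],[0.092,-0.026,0.663,-0.0023],[0.092,-0.026,0.663,-0.0023]]' 100; python3 -m handwheel '[[0,0,0,0],[0,0,0,0],[0,0,0,0],[0,0,0,0],[0,0,0,0],[0,0,0,0],[0,0,0,0],[0,0,0,0],[0,0,0,0],[0,0,0,0]]' 60 15
```

```text
time: 4.85
position: [0.4644, 0.3524, 0.072]
tool_rot: [0.995, 0.095, 0.001, -0.0]
ft_force: [0.6, 0.6, 0.4]
grip_width: 0.087
grip_force: 0.0
time: 5.68
position: [0.464, 0.3525, 0.0722]
tool_rot: [0.995, 0.095, 0.001, -0.0]
ft_force: [-0.5, -1.8, 6.6]
grip_width: 0.068
grip_force: 15.0
```

Gripped at 68 mm, as expected. Lifting straight up.

```bash
python3 -m handwheel '[[0,0,-0.05,0],[0,0,-0.12,0],[0,0,-0.2,0],[0,0,-0.27,0],[0,0,-0.3,0],[0,0,-0.3,0]]'; python3 - <<'E'
from h import *
plan((.53,.185,.1)); plan((.53,.185,.068))
c=cam('top')
d=vision.outline_of('top','cover_large')[:1]
print([(x['conf'],x['point']) for x in d])
E
```

```text
time: 6.18
position: [0.4643, 0.3529, 0.1628]
tool_rot: [0.995, 0.095, 0.002, -0.001]
ft_force: [0.5, 0.7, -2.1]
grip_width: 0.0678
grip_force: 15.0
shift [0.1076 0.5913 0.2089] turn 0 q6 1.84 n_rows 5.0
shift [0.1071 0.5914 0.3156] turn 0 q6 1.84 n_rows 5.0
[(0.67, [228.8, 175.1])]
```

```bash
python3 -m handwheel '[[0.03,0.1,0,0],[0.06,0.2,0,0],[0.08,0.32,0,0],[0.1,0.44,0,0],[0.107,0.54,0,0],[0.107,0.59,0.05,0],[0.107,0.59,0.15,0],[0.107,0.59,0.25,0],[0.107,0.59,0.28,0],[0.107,0.59,0.28,0]]'; python3 - <<'E'
from h import *
c=cam('scene');save(c,'pics/s2.png');a=c['frame'][100:320,150:370]
c=cam('wrist');b=c['frame'][20:260,100:420]
h=480
im=np.hstack([cv2.resize(a,(400,400)),cv2.resize(b,(400,300)).repeat(1,0) if 0 else cv2.copyMakeBorder(cv2.resize(b,(400,300)),0,100,0,0,0)])
cv2.imwrite('pics/v3.png',im[:,:,::-1])
E
```

```text
time: 7.12
position: [0.5248, 0.1838, 0.0727]
tool_rot: [0.995, 0.095, -0.005, 0.0]
ft_force: [-0.5, 0.2, -2.4]
grip_width: 0.0681
grip_force: 15.0
```

View pics/v3.png

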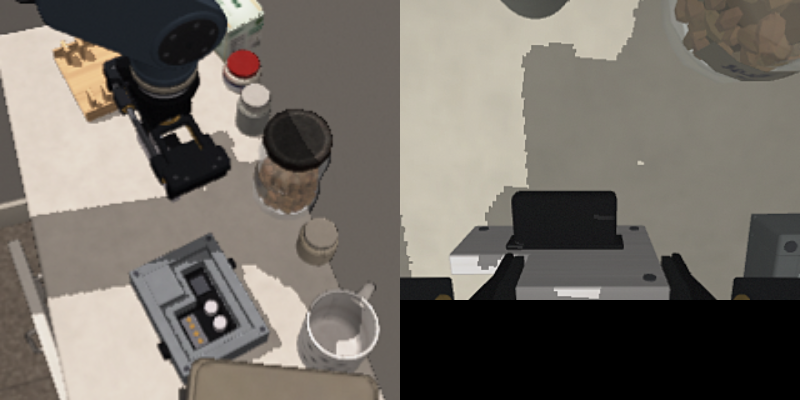

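```bash
python3 - <<'E'
from h import *
c=cam('wrist');p,M,o=tool();T=np.eye(4);T[:3,:3]=M;T[:3,3]=p
for th in(0,.2,.4,.6):
    P=[]
    for x,y,z in[(6,-55,0),(6,55,0),(36,-34,39),(36,22,39),(6,-55,80),(6,13,80)]:
        # pivot at z=68,x=0 plate; tool: y_tool=-(y+21), tilt th: bottom swings forward(+x)
        zz=z-68; X=np.cos(th)*x-np.sin(th)*zz; Z=-(np.cos(th)*zz+np.sin(th)*x)
        P.append(M@np.array([X,-(y+21),Z-4])/1e3+p)
    q=proj(c,P); print(th,[((r-20)*1.25,(k-100)*1.25+400) for r,k in q.round(0)])
print(o['time'])
E
```

```text
0 [(np.float64(223.75), np.float64(643.75)), (np.float64(223.75), np.float64(472.5)), (np.float64(195.0), np.float64(616.25)), (np.float64(195.0), np.float64(506.25)), (np.float64(287.5), np.float64(670.0)), (np.float64(287.5), np.float64(511.25))]
0.2 [(np.float64(205.0), np.float64(645.0)), (np.float64(205.0), np.float64(468.75)), (np.float64(188.75), np.float64(617.5)), (np.float64(188.75), np.float64(502.5)), (np.float64(293.75), np.float64(670.0)), (np.float64(293.75), np.float64(510.0))]
0.4 [(np.float64(187.5), np.float64(647.5)), (np.float64(187.5), np.float64(463.75)), (np.float64(186.25), np.float64(618.75)), (np.float64(186.25), np.float64(497.5)), (np.float64(300.0), np.float64(668.75)), (np.float64(300.0), np.float64(511.25))]
0.6 [(np.float64(171.25), np.float64(650.0)), (np.float64(171.25), np.float64(456.25)), (np.float64(187.5), np.float64(620.0)), (np.float64(187.5), np.float64(491.25)), (np.float64(305.0), np.float64(668.75)), (np.float64(305.0), np.float64(511.25))]
7.2667
```

The wrist view shows the cover hanging upright with its handle forward, matching my model at tilt ≈ 0. Next I'll touch the lower edge down and tip the top toward the robot with a light grip.

```bash
python3 -m handwheel '[[0,0,0.015,0],[0,0,0.03,0],[0,0,0.032,0],[-0.015,0,0.032,0],[-0.03,0,0.033,0],[-0.045,0,0.034,0],[-0.06,0,0.036,0],[-0.08,0,0.042,0],[-0.1,0,0.048,0],[-0.116,0,0.053,0],[-0.116,0,0.053,0]]' 60 8; python3 - <<'E'
from h import *
c=cam('wrist');p,M,o=tool();b=c['frame'][20:260,100:420]
cv2.imwrite('pics/v4.png',cv2.resize(b,(400,300))[:,:,::-1])
for th in(0,.2,.4,.52,.65):
    P=[]
    for x,y,z in[(6,-55,0),(36,-34,39),(36,22,39),(6,13,80)]:
        zz=z-68; X=np.cos(th)*x-np.sin(th)*zz; Z=-(np.cos(th)*zz+np.sin(th)*x)
        P.append(M@np.array([X,-(y+21),Z-4])/1e3+p)
    q=proj(c,P); print(th,[(int((r-20)*1.25),int((k-100)*1.25)) for r,k in q])
E
```

```text
time: 8.18
position: [0.4943, 0.1778, 0.062]
tool_rot: [0.995, 0.095, 0.001, -0.0]
ft_force: [0.6, -0.4, 5.4]
grip_width: 0.0682
grip_force: 8.0
0 [(225, 243), (196, 215), (196, 106), (288, 111)]
0.2 [(206, 244), (190, 216), (190, 102), (294, 111)]
0.4 [(188, 247), (187, 218), (187, 97), (300, 111)]
0.52 [(179, 248), (188, 219), (187, 94), (303, 111)]
0.65 [(169, 250), (190, 220), (190, 90), (306, 111)]
```

View pics/v4.png

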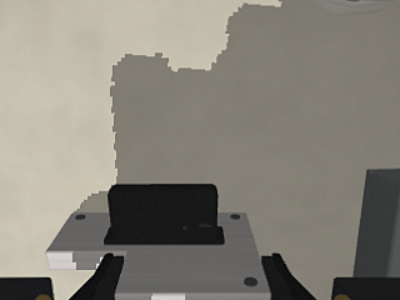

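The tilt is only about 0.15 rad, because the bottom edge slid. I'll loosen the grip to 3 N and keep dragging with light downward pressure.

```bash
python3 -m handwheel '[[0,0,0,0],[0,0,0,0],[-0.02,0,0.003,0],[-0.04,0,0.008,0],[-0.06,0,0.015,0],[-0.08,0,0.023,0],[-0.1,0,0.032,0],[-0.115,0,0.042,0],[-0.115,0,0.042,0],[-0.115,0,0.042,0]]' 60 3; python3 - <<'E'
from h import *
c=cam('wrist');p,M,o=tool();b=c['frame'][20:260,100:420]
cv2.imwrite('pics/v5.png',cv2.resize(b,(400,300))[:,:,::-1])
for th in(.2,.4,.52,.65,.8,1):
    P=[]
    for x,y,z in[(6,-55,0),(36,-34,39),(36,22,39),(6,13,80)]:
        zz=z-68; X=np.cos(th)*x-np.sin(th)*zz; Z=-(np.cos(th)*zz+np.sin(th)*x)
        P.append(M@np.array([X,-(y+21),Z-4])/1e3+p)
    q=proj(c,P); print(th,[(int((r-20)*1.25),int((k-100)*1.25)) for r,k in q])
E
```

```text
time: 9.07
position: [0.4585, 0.1711, 0.0476]
tool_rot: [0.995, 0.095, -0.002, 0.0]
ft_force: [-1.3, -0.7, 0.4]
grip_width: 0.0681
grip_force: 3.0
0.2 [(205, 245), (189, 216), (189, 102), (294, 111)]
0.4 [(188, 247), (187, 218), (187, 97), (300, 111)]
0.52 [(178, 248), (187, 219), (187, 94), (303, 111)]
0.65 [(168, 250), (189, 220), (189, 90), (306, 111)]
0.8 [(158, 253), (194, 221), (194, 86), (309, 112)]
1 [(146, 258), (205, 223), (205, 80), (313, 113)]
```

View pics/v5.png

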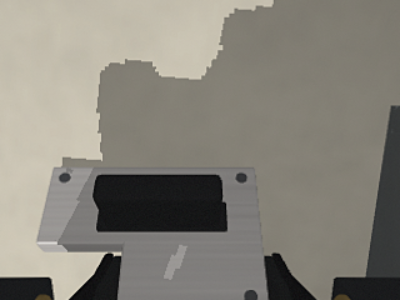

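The cover is now tilted about 0.7 rad in the right sense. Continuing to about 80°.

```bash
python3 -m handwheel '[[-0.014,0,0.013,0],[-0.027,0,0.027,0],[-0.04,0,0.041,0],[-0.05,0,0.058,0],[-0.06,0,0.076,0],[-0.068,0,0.094,0],[-0.073,0,0.11,0],[-0.073,0,0.11,0],[-0.073,0,0.11,0]]' 60 3; python3 -m handwheel '[[0,0,0,0],[0,0,0,0],[0,0,0,0],[0,0,0,0],[0,0,0,0]]' 100; python3 - <<'E'
from h import *
c=cam('wrist');p,M,o=tool();b=c['frame'][20:260,100:420]
cv2.imwrite('pics/v6.png',cv2.resize(b,(400,300))[:,:,::-1])
E
```

```text
time: 9.87
position: [0.4385, 0.1671, 0.0146]
tool_rot: [0.995, 0.095, -0.001, 0.0]
ft_force: [-0.0, -0.8, -1.7]
grip_width: 0.068
grip_force: 3.0
time: 10.28
position: [0.4391, 0.1672, 0.0154]
tool_rot: [0.995, 0.095, 0.0, -0.0]
ft_force: [0.1, 0.0, -0.4]
grip_width: 0.085
grip_force: 0.0
```

View pics/v6.png

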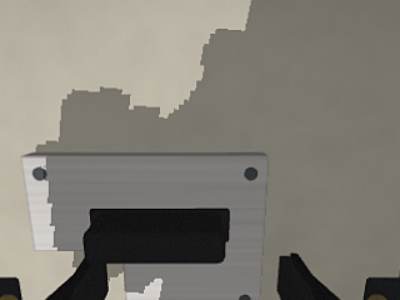

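It looks flat with the handle up. I'll lift clear and measure the handle and plate edges.

```bash
python3 -m handwheel '[[0,0,-0.08,0],[0,0,-0.2,0],[0,0,-0.33,0],[0,0,-0.46,0],[0,0,-0.6,0],[0,0,-0.7,0],[0,0,-0.7,0],[0,0,-0.7,0]]'; python3 - <<'E'
from h import *
c=cam('wrist');save(c,'pics/w7.png');p,M,o=tool();print(o['q'])
import pickle;pickle.dump(c,open('w7.pkl','wb'))
for l,z in(('cover_large',.012),('cover_large_handle',.042)):
  for d in vision.outline_of('wrist',l)[:2]:
    m=d['mask'].astype(np.uint8);k=max(cv2.findContours(m,0,2)[0],key=cv2.contourArea)
    q=cv2.approxPolyDP(k,4,True)[:,0]
    print(l,d['conf'],d['point']);print([(tuple(map(int,v)),onz(c,v[::-1],z)[:2].round(4).tolist()) for v in q])
cv2.imwrite('pics/w7c.png',cv2.resize(c['frame'][60:260,130:390],None,fx=3,fy=3)[:,:,::-1])
E
```

```text
time: 11.0
position: [0.4398, 0.1674, 0.2271]
tool_rot: [0.995, 0.095, 0.003, -0.0]
ft_force: [-1.0, 0.3, 0.9]
grip_width: 0.0868
grip_force: 0.0
[ 1.25378302e-01  3.26177004e-01  1.81785995e+00 -1.02034272e-05
  9.96739142e-01  1.50511560e+00]
cover_large 0.76 [143.8, 245.8]
[((280, 122), [0.502, 0.1447]), ((196, 120), [0.4842, 0.2486]), ((196, 154), [0.4416, 0.243]), ((227, 156), [0.4467, 0.2031]), ((230, 180), [0.4155, 0.1939]), ((277, 180), [0.4274, 0.1322])]
cover_large_handle 0.89 [146.6, 244.5]
[((194, 121), [0.4858, 0.2453]), ((195, 154), [0.4479, 0.2392]), ((226, 155), [0.4538, 0.2028]), ((230, 180), [0.4242, 0.1929]), ((278, 180), [0.4354, 0.1351]), ((278, 120), [0.5054, 0.1506])]
```

View pics/w7c.png

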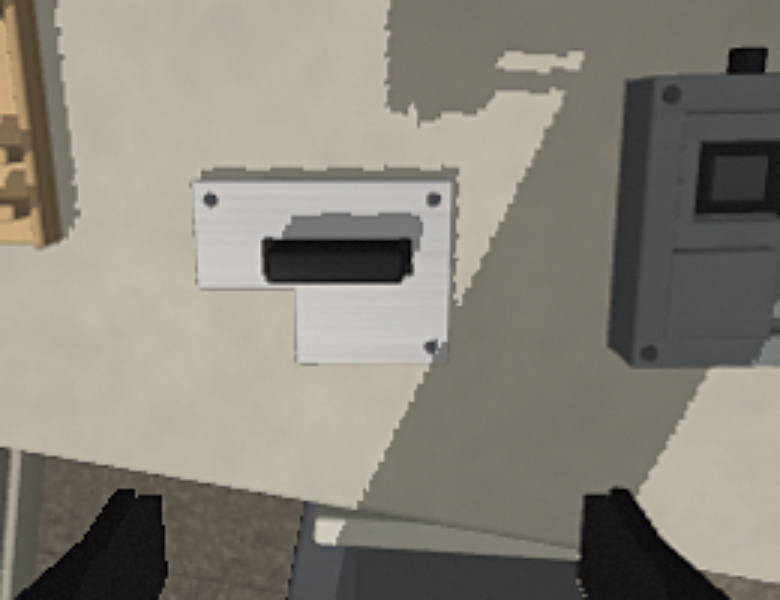

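Crop: the cover lies flat with the handle up. Its corners are at about (194,181), (456,181), (447,362), (298,363), (297,289) and (198,289). I'll fit its pose, and take wide views for the box.

```bash
cat >> h.py <<'E'
def rigid(A,B):
    "2D A->B: returns yaw,t,resid"
    A=np.array(A,float);B=np.array(B)[:,:2];a=A-A.mean(0);b=B-B.mean(0)
    th=np.arctan2((a[:,0]*b[:,1]-a[:,1]*b[:,0]).sum(),(a*b).sum());r=np.array([[np.cos(th),-np.sin(th)],[np.sin(th),np.cos(th)]])
    t=B.mean(0)-r@A.mean(0);return th,t,r,np.abs(A@r.T+t-B).max()
E
python3 - <<'E'
import pickle
from h import *
c=pickle.load(open('w7.pkl','rb'))
px=[(194,181),(456,181),(447,362),(298,363),(297,289),(198,289)]
yz=[(55,0),(-55,0),(-55,80),(13,80),(13,46),(55,46)]
B=[onz(c,(60+y/3-.3,130+x/3-.3),.012) for x,y in px]
# cover frame flat: world-like axes (X=-z, Y=y)
A=[(-z/1e3,y/1e3) for y,z in yz]
th,t,r,e=rigid(A,B);h=r@np.array([-.032,-.006])+t
print('cover yaw',th,'org',t,'res',e,'handle',h)
zt=r@np.array([1,0])
plan((h[0],h[1],.12),zt);plan((h[0],h[1],.024),zt)
print(proj(c,[[*(r@np.array([-.025-.014*i,-.034+.056*j])+t),.042] for i in(0,1) for j in(0,1)]))
E
```

```text
cover yaw 0.19002755380136896 org [0.49475489 0.19742608] res 0.0015625150961269818 handle [0.46446424 0.18548974]
shift [ 0.1016 -0.0435  0.3455] turn -0.2498 q6 1.51 n_rows 13.0
shift [ 0.1027 -0.0434  0.6655] turn -0.2498 q6 1.51 n_rows 13.0
[[143.14906755 265.49782753]
 [143.05823641 218.02439101]
 [154.9047678  265.33010992]
 [154.82069866 218.44923682]]
```

```bash
python3 -m handwheel '[[0,0.12,0,0],[0,0.25,0,0],[0,0.38,0,0],[0,0.48,0,0],[0,0.5,0,0],[0,0.5,0,0],[0,0.5,0,0]]'; python3 - <<'E'
from h import *
c=cam('wrist');p,M,o=tool();print(p)
import pickle;pickle.dump(c,open('w8.pkl','wb'))
cv2.imwrite('pics/w8.png',cv2.resize(c['frame'][60:230,170:360],None,fx=4,fy=3.5 if 0 else 3.5)[:,:,::-1] if 0 else cv2.resize(c['frame'][70:220,170:360],None,fx=4,fy=4)[:,:,::-1])
E
```

```text
time: 11.73
position: [0.4661, 0.0202, 0.2237]
tool_rot: [0.996, 0.095, -0.002, -0.001]
ft_force: [-0.6, 0.3, -0.4]
grip_width: 0.0867
grip_force: 0.0
[0.46602898 0.02082346 0.22397352]
```

View pics/w8.png

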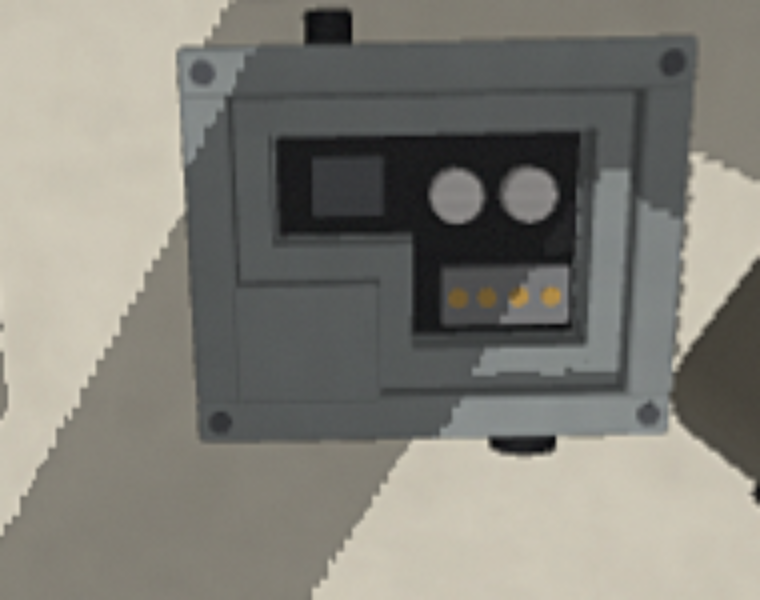

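The box in the crop: outer corners at (179,49), (696,38), (667,433) and (200,441), with the recess top edge at (229,93)–(640,90). The filled corner is at the lower left. Fitting the pose.

```bash
python3 - <<'E'
import pickle
from h import *
c=pickle.load(open('w8.pkl','rb'))
px=[(179,49),(696,38),(667,433),(200,441),(229,94),(641,90)]
A=np.array([(57,72),(57,-72),(-57,-72),(-57,72),(43,58),(43,-58)])/1e3
B=[onz(c,(70+y/4-.4,170+x/4-.4),.04) for x,y in px]
for k in(4,6):
    th,t,r,e=rigid(A[:k],B[:k]);print('box yaw',th,'ctr',t,'res',e)
print((A@r.T+t-np.array(B)[:,:2]).round(4).tolist())
th=float(th); seat=r@np.array([.04,0])+t; hs=r@np.array([.04-.032,-.006])+t
print('seat',seat,'handle goal',hs)
# consistency of cover: go to handle
rc=R.from_euler('z',.19).as_matrix()[:2,:2];h=np.array([.46446,.18549])
plan((h[0],h[1],.12),rc@[1,0])
E
```

```text
box yaw 0.20810906662351422 ctr [5.16488493e-01 3.39822887e-04] res 0.0014417207353584482
box yaw 0.20710965999560638 ctr [0.51662365 0.00052398] res 0.0015849678952636476
[[0.001, 0.0016], [0.0013, -0.0008], [-0.0008, -0.0008], [-0.0009, 0.0008], [-0.0009, 0.0003], [0.0004, -0.0011]]
seat [0.55576882 0.00874927] handle goal [ 0.52568647 -0.00370274]
shift [ 0.1002 -0.5392  0.3473] turn -0.2498 q6 1.18 n_rows 13.0
```

```bash
python3 -m handwheel '[[0.1,-0.13,0,-0.02],[0.1,-0.26,0,-0.04],[0.1,-0.39,0,-0.06],[0.1,-0.5,0,-0.08],[0.1,-0.539,0.02,-0.1],[0.1,-0.539,0.08,-0.12],[0.1,-0.539,0.15,-0.14],[0.1,-0.539,0.2,-0.16],[0.1,-0.539,0.25,-0.18],[0.1,-0.539,0.3,-0.2],[0.1,-0.539,0.345,-0.22],[0.1,-0.539,0.345,-0.24],[0.1,-0.539,0.345,-0.25],[0.1,-0.539,0.345,-0.25],[0.1,-0.539,0.345,-0.25]]' 60; python3 - <<'E'
from h import *
c=cam('wrist');cv2.imwrite('pics/w9.png',c['frame'][:,:,::-1])
r=R.from_euler('z',.19).as_matrix()[:2,:2];h=np.array([.46446,.18549])
plan((h[0],h[1],.024),r@[1,0])
for d in vision.outline_of('wrist','cover_large')[:1]:print(d['conf'],d['point'])
q=proj(c,[[*(r@np.array([.007-.014*i,-.028+.056*j])+h),.042] for i in(0,1) for j in(0,1)]);print(q)
g=c['frame'].mean(2).astype(int);rr=int(q[:,0].mean());print(rr,[(k,g[rr,k]) for k in range(215,300,2)])
E
```

```text
time: 13.03
position: [0.465, 0.1856, 0.1214]
tool_rot: [0.636, 0.771, -0.0, -0.0]
ft_force: [-0.2, -0.4, 0.5]
grip_width: 0.0521
grip_force: 0.0
shift [ 0.0009 -0.0025  0.3253] turn 0.0002 q6 -0.04 n_rows 3.0
0.79 [186.7, 251.3]
[[228.77199672 260.29232734]
 [167.52502339 260.87657187]
 [228.74173666 244.59838836]
 [167.49357469 244.06734157]]
198 [(215, np.int64(176)), (217, np.int64(175)), (219, np.int64(175)), (221, np.int64(172)), (223, np.int64(175)), (225, np.int64(174)), (227, np.int64(172)), (229, np.int64(173)), (231, np.int64(177)), (233, np.int64(175)), (235, np.int64(173)), (237, np.int64(174)), (239, np.int64(179)), (241, np.int64(170)), (243, np.int64(182)), (245, np.int64(51)), (247, np.int64(32)), (249, np.int64(28)), (251, np.int64(29)), (253, np.int64(31)), (255, np.int64(30)), (257, np.int64(33)), (259, np.int64(24)), (261, np.int64(89)), (263, np.int64(113)), (265, np.int64(112)), (267, np.int64(111)), (269, np.int64(110)), (271, np.int64(171)), (273, np.int64(170)), (275, np.int64(176)), (277, np.int64(173)), (279, np.int64(175)), (281, np.int64(177)), (283, np.int64(171)), (285, np.int64(112)), (287, np.int64(98)), (289, np.int64(167)), (291, np.int64(162)), (293, np.int64(163)), (295, np.int64(163)), (297, np.int64(163)), (299, np.int64(164))]
```

The handle's measured edges (columns 244.5–260.5) match the prediction. Descending, gripping and lifting.

```bash
python3 -m handwheel '[[0.001,-0.002,0.1,0],[0.001,-0.002,0.2,0],[0.001,-0.002,0.27,0],[0.001,-0.002,0.31,0],[0.001,-0.002,0.325,0],[0.001,-0.002,0.325,0],[0.001,-0.002,0.325,0]]' 60; python3 -m handwheel '[[0,0,0,0],[0,0,0,0],[0,0,0,0],[0,0,0,0],[0,0,0,0],[0,0,0,0],[0,0,0,0],[0,0,0,0]]' 5 30;  python3 -m handwheel '[[0,0,-0.05,0],[0,0,-0.12,0],[0,0,-0.2,0],[0,0,-0.26,0],[0,0,-0.28,0],[0,0,-0.28,0],[0,0,-0.28,0]]'
python3 - <<'E'
from h import *
c=cam('wrist');p,M,o=tool()
print(p,M.round(4)[:,1])
cv2.imwrite('pics/w10.png',c['frame'][:,:,::-1])
plan((.52569,-.0037,.11),(np.cos(.207),np.sin(.207)))
E
```

```text
time: 13.72
position: [0.4657, 0.1847, 0.0245]
tool_rot: [0.637, 0.771, 0.0, 0.0]
ft_force: [0.1, -0.5, 1.1]
grip_width: 0.0524
grip_force: 0.0
time: 14.38
position: [0.4649, 0.1845, 0.0243]
tool_rot: [0.636, 0.771, -0.0, -0.0]
ft_force: [-1.8, -0.5, 2.8]
grip_width: 0.0139
grip_force: 30.0
time: 14.97
position: [0.465, 0.1845, 0.1077]
tool_rot: [0.636, 0.771, -0.0, -0.0]
ft_force: [-0.0, 0.3, -2.4]
grip_width: 0.0135
grip_force: 30.0
[0.46451106 0.18436592 0.10718556] [ 0.9818  0.1898 -0.002 ]
shift [-0.6542  0.0812 -0.0096] turn -0.0026 q6 -0.04 n_rows 5.0
```

View pics/w10.png

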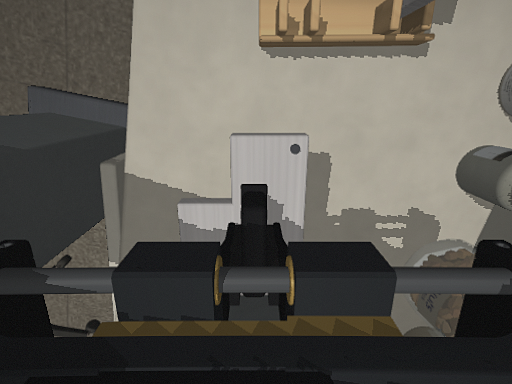

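The cover is held by its handle. Visible plate corners: (231,136), (308,136), (232,199) and (179,203). I'll fit the in-hand pose and compute the shift to the seat.

```bash
python3 - <<'E'
from h import *
c=cam('wrist');p,M,o=tool();g=c['frame'].mean(2).astype(int)
print('col 260',[(r,int(g[r,255])) for r in range(129,142)]);print('col 195',[(r,int(g[r,195])) for r in range(194,208)])
print('row160',[(k,int(g[160,k])) for k in list(range(226,236))+list(range(302,313))]);print('row 220',[(k,int(g[222,k])) for k in range(174,186)])
zt=p[2]-.0123
px=[(231,136),(307.5,136),(232,200),(179,203)]
A=np.array([(-46,55),(0,55),(-46,13),(-80,13)])/1e3
B=[onz(c,(y,x),zt) for x,y in px]
th,t,r,e=rigid(A,B);h=r@np.array([-.032,-.006])+t
print('cover yaw',th,'org',t,'res',e,'handle',h,'tcp',p,'tool yaw',np.arctan2(M[1,1],M[0,1]))
print((A@r.T+t-np.array(B)[:,:2]).round(4).tolist())
E
```

```text
col 260 [(129, 161), (130, 163), (131, 166), (132, 157), (133, 97), (134, 97), (135, 138), (136, 165), (137, 170), (138, 174), (139, 173), (140, 173), (141, 173)]
col 195 [(194, 98), (195, 105), (196, 106), (197, 104), (198, 94), (199, 93), (200, 97), (201, 96), (202, 99), (203, 128), (204, 161), (205, 166), (206, 173), (207, 170)]
row160 [(226, 167), (227, 167), (228, 168), (229, 170), (230, 129), (231, 151), (232, 169), (233, 170), (234, 172), (235, 171), (302, 171), (303, 170), (304, 169), (305, 177), (306, 158), (307, 109), (308, 104), (309, 106), (310, 107), (311, 109), (312, 106)]
row 220 [(174, 107), (175, 107), (176, 107), (177, 108), (178, 79), (179, 97), (180, 114), (181, 109), (182, 108), (183, 103), (184, 170), (185, 166)]
cover yaw 0.19382234156983305 org [0.49555933 0.19904666] res 0.0019579439570160118 handle [0.46531419 0.18699545] tcp [0.46432176 0.18432548 0.1069231 ] tool yaw 0.19095923140807172
[[-0.0006, 0.0009], [0.0015, 0.0014], [0.0004, -0.002], [-0.0012, -0.0003]]
```

```bash
python3 - <<'E'
import pickle
from h import *
c=pickle.load(open('w8.pkl','rb'))
for z in(.03,.18):print(onz(c,(70+395/4,170+672/4),z),onz(c,(70+260/4,170+758/4),z))
c=cam('wrist');p,M,o=tool();zt=p[2]-.0123
px=[(230.5,135),(307,135),(231,203),(178.5,203)]
A=np.array([(-46,55),(0,55),(-46,13),(-80,13)])/1e3
B=[onz(c,(y,x),zt) for x,y in px]
th,t,r,e=rigid(A,B);h=r@np.array([-.032,-.006])+t
print(th,e,(M.T@(np.r_[h,p[2]]-p)).round(4))
plan((.5259,-.0049,.10),(np.cos(.207),np.sin(.207)))
E
```

```text
[ 0.48592168 -0.08301676  0.03      ] [ 0.53064561 -0.09655074  0.03      ]
[ 0.51362944 -0.03188276  0.18      ] [ 0.53900794 -0.03956259  0.18      ]
0.19813229013592717 0.0014639011836919402 [ 0.0023  0.001  -0.    ]
shift [-0.6582  0.0818  0.0226] turn -0.0025 q6 -0.04 n_rows 5.0
```

```bash
python3 - <<'E'
from h import *
c=cam('wrist');H=np.array(c['hand_eye']);W=np.eye(4);W[:3,:3]=R.from_quat([.985,.17,0,0]).as_matrix();W[:3,3]=(.4581,.056,.3296);c['T']=W@H
for rc,z in[((173,343),0),((80,420),0),((195,380),.18),((82,503),.18)]:print(rc,z,onz(c,rc,z).round(3))
t=cam('top');s=cam('scene')
print(onz(t,(225,379),.0),onz(t,(143,437),.182),onz(s,(300,258),.182))
cv2.imwrite('pics/t11.png',np.hstack([cv2.resize(t['frame'][120:290,290:480],None,fx=2,fy=2),cv2.resize(s['frame'][214:384,190:380],None,fx=2,fy=2)])[:,:,::-1])
E
```

```text
(173, 343) 0 [ 0.471 -0.104  0.   ]
(80, 420) 0 [ 0.648 -0.153  0.   ]
(195, 380) 0.18 [ 0.487 -0.084  0.18 ]
(82, 503) 0.18 [ 0.631 -0.141  0.18 ]
[ 0.48503364 -0.09886447  0.        ] [ 0.63069738 -0.15931107  0.182     ] [ 0.47840714 -0.10855402  0.182     ]
```

View pics/t11.png

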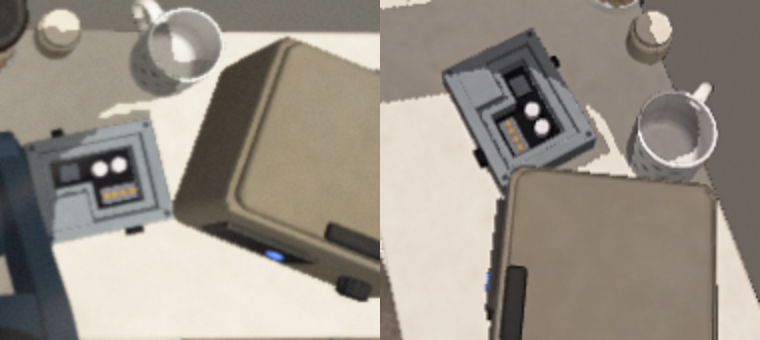

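I've viewed 13 pictures, which is over the limit of 10, so I'll use numbers only from here. The appliance edge is at y ≈ -0.10 near x = 0.48 and clears the gripper body. Carrying the cover over the recess.

```bash
python3 -m handwheel '[[-0.1,0.02,0,0],[-0.22,0.04,0,-0.001],[-0.34,0.06,0,-0.0025],[-0.46,0.07,0,-0.0025],[-0.56,0.08,0,-0.0025],[-0.63,0.082,0.01,-0.0025],[-0.655,0.082,0.02,-0.0025],[-0.655,0.082,0.023,-0.0025],[-0.655,0.082,0.023,-0.0025],[-0.655,0.082,0.023,-0.0025]]'
python3 - <<'E'
from h import *
c=cam('wrist');p,M,o=tool();print(p,'yaw',np.arctan2(M[1,1],M[0,1]))
plan((.5259,-.0049,.085),(np.cos(.207),np.sin(.207)))
g=cv2.cvtColor(c['frame'],cv2.COLOR_RGB2GRAY).astype(int)
zt=p[2]-.0123; r=R.from_euler('z',.2071).as_matrix()[:2,:2];t=np.array([.51662,.00052])
# predicted box edges at +y side and cover edges
q=lambda P,z:proj(c,[[*(r@np.array(P)+t),z]])[0].round(1)
print('box +y outer',q((.02,.072),.04),'recess +y',q((.02,.058),.04),'recess +x',q((.043,.04),.04),'box +x',q((.057,.04),.04),'fill x',q((-.009,.05),.04),q((-.03,.016),.04))
hw=p[:2]+M[:2,:2]@np.array([.0012,0]); k=lambda z,y:proj(c,[[*(hw+r@np.array([-(z-.032),y+.006])),zt]])[0].round(1)
print('cover +y edge mid',k(.02,.055),'z0 edge',k(0,.04),'z46 edge',k(.046,.04),'shelf',k(.065,.013))
for col in(int(k(.02,.055)[1]),): print(col,[(i,int(g[i,col])) for i in range(70,170,1)])
for row in(int(k(.02,.045)[0]),): print(row,[(i,int(g[row,i])) for i in range(210,340)])
E
```

```text
time: 16.1
position: [0.5256, -0.0023, 0.1008]
tool_rot: [0.63, 0.777, -0.0, -0.001]
ft_force: [-0.2, 1.2, -3.5]
grip_width: 0.0139
grip_force: 30.0
[ 0.52583663 -0.00221153  0.10102094] yaw 0.20828534579891156
shift [-0.0089 -0.0016  0.0534] turn 0.0002 q6 -0.43 n_rows 1.0
box +y outer [107.5 269.5] recess +y [127.4 269.1] recess +x [151.8 299.3] box +x [151.8 317.9] fill x [138.3 229.9] [182.3 204. ]
cover +y edge mid [136.3 274.2] z0 edge [162.1 307.6] z46 edge [162.  229.4] shelf [204.9 199.7]
274 [(70, 195), (71, 197), (72, 195), (73, 195), (74, 194), (75, 194), (76, 195), (77, 194), (78, 194), (79, 194), (80, 195), (81, 195), (82, 194), (83, 193), (84, 193), (85, 192), (86, 194), (87, 195), (88, 194), (89, 195), (90, 195), (91, 195), (92, 196), (93, 199), (94, 197), (95, 193), (96, 200), (97, 175), (98, 124), (99, 130), (100, 131), (101, 131), (102, 131), (103, 131), (104, 132), (105, 136), (106, 120), (107, 64), (108, 64), (109, 80), (110, 85), (111, 90), (112, 88), (113, 89), (114, 89), (115, 89), (116, 88), (117, 88), (118, 89), (119, 88), (120, 87), (121, 88), (122, 89), (1
[... 1370 characters left out ...]
9), (280, 132), (281, 132), (282, 134), (283, 135), (284, 134), (285, 133), (286, 131), (287, 130), (288, 131), (289, 133), (290, 138), (291, 127), (292, 102), (293, 76), (294, 65), (295, 64), (296, 65), (297, 77), (298, 118), (299, 139), (300, 138), (301, 136), (302, 133), (303, 132), (304, 131), (305, 133), (306, 134), (307, 135), (308, 96), (309, 88), (310, 91), (311, 90), (312, 90), (313, 91), (314, 91), (315, 91), (316, 76), (317, 34), (318, 18), (319, 14), (320, 19), (321, 22), (322, 17), (323, 7), (324, 51), (325, 123), (326, 131), (327, 128), (328, 126), (329, 127), (330, 127), (331, 127), (332, 127), (333, 128), (334, 129), (335, 126), (336, 127), (337, 127), (338, 128), (339, 127)]
```

Predicted and observed edges agree to about 1 px (0.7 mm). Applying the small correction and descending partway.

```bash
python3 -m handwheel '[[-0.005,-0.002,0.015,0],[-0.009,-0.003,0.035,0],[-0.009,-0.003,0.05,0],[-0.009,-0.003,0.053,0],[-0.009,-0.003,0.053,0],[-0.009,-0.003,0.053,0]]'
python3 - <<'E'
from h import *
c=cam('wrist');p,M,o=tool();print(p,'yaw',np.arctan2(M[1,1],M[0,1]))
plan((.5254,-.005,.06),(np.cos(.207),np.sin(.207)))
g=cv2.cvtColor(c['frame'],cv2.COLOR_RGB2GRAY).astype(int)
zt=p[2]-.0123; r=R.from_euler('z',.2071).as_matrix()[:2,:2];t=np.array([.51662,.00052])
q=lambda P,z:proj(c,[[*(r@np.array(P)+t),z]])[0].round(1)
hw=p[:2]+M[:2,:2]@np.array([.0012,0]); k=lambda z,y:proj(c,[[*(hw+r@np.array([-(z-.032),y+.006])),zt]])[0].round(1)
def edges(v,o,th=12):
    d=np.abs(np.convolve(v,[1,1,0,-1,-1],'same'))/2; return [(o+i,int(d[i])) for i in range(2,len(d)-2) if d[i]>=th and d[i]==d[i-1:i+2].max()]
for zz in(.01,.035):
    col=int(k(zz,.055)[1]);print('col',col,'pred box,recess,cover',q((.04-zz,.072),.04),q((.04-zz,.058),.04),k(zz,.055),edges(g[60:190,col],60))
for yy in(.03,.045):
    row=int(k(.02,yy)[0]);print('row',row,'pred z46,z0',k(.046,yy),k(0,yy),'recx,boxx',q((.043,yy),.04),q((.057,yy),.04),edges(g[row,190:350],190))
E
```

```text
time: 16.65
position: [0.5264, -0.0064, 0.0852]
tool_rot: [0.63, 0.776, -0.0, -0.0]
ft_force: [0.6, 0.2, -2.3]
grip_width: 0.0137
grip_force: 30.0
[ 0.52653242 -0.00648936  0.08530673] yaw 0.20687554836484784
shift [ 0.0056 -0.0027  0.0844] turn -0.0 q6 -0.43 n_rows 1.0
col 291 pred box,recess,cover [101.6 285.8] [123.3 285.1] [136.6 291.3] [(101, 120), (104, 20), (135, 37), (145, 82), (152, 78)]
col 247 pred box,recess,cover [101.6 248. ] [123.3 248.2] [136.6 247.6] [(73, 78), (101, 64), (104, 17), (124, 14), (135, 35), (183, 124)]
row 178 pred z46,z0 [178.7 229.5] [178.7 306.3] recx,boxx [163.8 302.1] [163.8 322. ] [(228, 27), (231, 64), (306, 45), (320, 45)]
row 153 pred z46,z0 [153.9 228.8] [153.9 307.7] recx,boxx [142.6 303.3] [142.5 323.6] [(227, 30), (230, 63), (292, 60), (298, 69), (308, 44), (321, 65), (330, 117)]
```

```bash
python3 -m handwheel '[[0.003,-0.003,0.01,0],[0.003,-0.003,0.025,0],[0.003,-0.003,0.04,0],[0.003,-0.003,0.055,0],[0.003,-0.003,0.068,0],[0.003,-0.003,0.08,0],[0.003,-0.003,0.08,0],[0.003,-0.003,0.08,0]]'; python3 -m handwheel '[[0,0,0.006,0],[0,0,0.012,0],[0,0,0.018,0],[0,0,0.024,0],[0,0,0.024,0]]'
```

```text
time: 17.37
position: [0.5252, -0.0058, 0.061]
tool_rot: [0.63, 0.776, -0.0, -0.0]
ft_force: [0.2, 0.2, -3.4]
grip_width: 0.0136
grip_force: 30.0
time: 17.78
position: [0.5252, -0.0058, 0.0538]
tool_rot: [0.63, 0.776, -0.0, -0.0]
ft_force: [-0.6, -0.1, -2.2]
grip_width: 0.014
grip_force: 30.0
```

The plate is inside the rim with no contact force. Lowering the last 1.5 mm, releasing, and backing off.

```bash
python3 -m handwheel '[[0,0,0.003,0],[0,0,0.005,0],[0,0,0.005,0],[0,0,0.005,0]]'; python3 -m handwheel '[[0,0,0,0],[0,0,0,0],[0,0,0,0],[0,0,0,0],[0,0,0,0]]' 50; python3 -m handwheel '[[0,0,-0.05,0],[0,0,-0.12,0],[0,0,-0.24,0],[0,0,-0.36,0],[0,0,-0.48,0],[0,0,-0.55,0],[0,0,-0.55,0],[0.1,0,-0.55,0],[0.2,0,-0.55,0],[0.2,0,-0.55,0],[0.2,0,-0.55,0]]' 
python3 - <<'E'
from h import *
c=cam('wrist');p,M,o=tool();print(p)
for d in vision.outline_of('wrist','cover_large')[:1]:
    m=d['mask'].astype(np.uint8);k=max(cv2.findContours(m,0,2)[0],key=cv2.contourArea)
    q=cv2.approxPolyDP(k,4,True)[:,0];r=R.from_euler('z',.2071).as_matrix()[:2,:2];t=np.array([.51662,.00052])
    print(d['conf'],[(tuple(map(int,v)),((onz(c,v[::-1],.04)[:2]-t)@r).round(4).tolist()) for v in q])
for n in('top','scene'):
  c=cam(n)
  for l in('cover_large','cover_small'):
    for d in vision.outline_of(n,l)[:1]:print(n,l,d['conf'],d['point'],d['mask'].sum())
E
```

```text
time: 18.12
position: [0.5254, -0.0059, 0.0527]
tool_rot: [0.63, 0.776, -0.0, 0.0]
ft_force: [0.1, -0.3, -2.9]
grip_width: 0.0135
grip_force: 30.0
time: 18.53
position: [0.5256, -0.0059, 0.0528]
tool_rot: [0.63, 0.776, 0.0, 0.0]
ft_force: [-0.4, 1.0, 1.4]
grip_width: 0.0383
grip_force: 0.0
time: 19.45
position: [0.5119, 0.054, 0.2168]
tool_rot: [0.629, 0.777, -0.001, -0.001]
ft_force: [-0.6, -0.5, 0.1]
grip_width: 0.0436
grip_force: 0.0
[0.51259573 0.05314813 0.21695785]
0.7 [((244, 169), [-0.0048, 0.0564]), ((243, 199), [-0.0063, 0.0187]), ((216, 203), [-0.0395, 0.0134]), ((220, 251), [-0.0368, -0.053]), ((278, 251), [0.0385, -0.0527]), ((281, 171), [0.039, 0.0541])]
top cover_large 0.53 [207.2, 316.9] 174
top cover_small 0.91 [199.2, 165.4] 642
scene cover_large 0.71 [270.4, 257.8] 1554
scene cover_small 0.43 [150.9, 200.0] 553
```

Fitted cover corners in the box frame are x ±39 mm, y −53..+55 mm, notch at (−5, 13). It is centred, aligned and at rim height, and the small cover hasn't moved.

```bash
python3 -c "
from rig import job
print(job.hand_in())"
```

```text
the job is handed in; nothing more can be done
None
```

I handed the job in at about 20 s: by my last measurements the larger cover sits flush, centred and released in the recess and the smaller one is still in its slot, but I got no verdict back and I viewed 13 pictures, over the limit of 10.

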